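Bolt the cheese box shut behind its spring catch

ROBOT

A 6-joint arm with a two-finger parallel gripper is mounted at the origin on the work surface. World frame = base frame: x ahead of the robot, y to its left, z up, the work surface at z = 0. Lengths are in m, angles in degrees, forces in N, time in s.
With the tool pointing down it reaches from about 0.325 to 0.775 m from the base axis. Payload 5.5 kg.
Tool frame: the origin (TCP) lies on the mounting face of the last link; the fingertips stand 182 mm ahead of it and the grasp point (between the pads) lies 163 mm ahead of it; z points along the fingers, y is the line along which they close (so a half turn about z gives the same grasp; the last joint's range is limited). The gripper opens to 88 mm and grips with 3 to 60 N. Pads are 20 mm wide; open, the fingers measure 115 mm over their backs; the gripper's body (75 mm by 178 mm) begins 61 mm behind the grasp point.
Start: joints at [66.595, 5.22, 70.514, -0, 104.267, -3.249], TCP at [0.207, 0.563, 0.405] pointing down, gripper open.
Joint ranges: [-164.24, 164.24], [-49.07, 125.15], [9.68, 141.18], [-86.29, 266.29], [3.28, 154.24], [-151.56, 151.56]. Speed limits (degrees/s): [147.25, 147.25, 172.46, 180, 180, 180].

INTERFACE

Orientations are given as a 3x3 rotation matrix whose columns are the frame's x, y, z axes.
In Python, from rig import * gives the robot as it stands.
- The arm moves only by the tool play_rows, never from a script. Its argument "steps" is a list of rows, each an object of numbers: "tx", "ty", "tz": the shift along the tool's x, y, z in mm; "turn": the turn about the tool's z in rad; "claw": the closure, from 0 (fully open) to 1 (shut). In form: [{"tx": .., "ty": .., "tz": .., "turn": .., "claw": ..}, ...]. A call has 1 to 20 rows; each row is the pose to reach, as a shift and turn from the pose commanded when the call began, along the tool's axes at that moment; what a row does not reach only later rows make up. A row lasts 1/8 s, in which the tool goes at most 62.5 mm and 10.7 degrees, less where a joint would pass 70% of its speed; a pose out of reach is approached as far as the arm can. A call with a gripper value outside its range is refused whole. The fingers move at their own pace and stop on an object; "squeeze" is the grip in N (left out, the last holds). Time passes only in rows, so rows that repeat a pose let the fingers close. It gives the time, the measured TCP pose, the force, the opening and the grip force at its end, in the units of the state.
- observe(): the state, without advancing time (a new reading comes with each control period).
- grab_frame(name): name is "scene" or "side" or "wrist"; returns a dict with "image" (400x640x3 uint8, blue, green, red), "K" (3x3 intrinsics, pixels), "T" (4x4, takes a point from camera to world coordinates); the wrist camera has in their place "hand_eye" (4x4, takes a point from camera to tool coordinates, whose origin is the TCP and whose axes are the flange's). Camera axes: x right, y down, z forward; pixel columns grow to the right and rows downward; lengths in m; the calibration is good to about 2 mm. A picture is of the moment at which its call begins: read the wrist's pose just before it. There is no depth.
- close_job(): hands the job in; it is judged then, once.
Trained networks look in the newest picture that a camera, given by its name, has taken for a name from the list of things; names that differ only in an ending like _2 or _b are one class to them, and where a whole thing is asked for, a point or a joint stands for the part that bears it (a point fixed in the world has none). Each returns a list of dicts, best first, with "p" (0 to 1); they miss things now and then, are a little off and sometimes report something else, mostly with a low value. They report only what shows in the picture. A call takes as long as a camera call.
- recognise(camera, label): "pixel" ([column, row] in pixels, amid what is visible of it).
- cut_out(camera, label): "mask" (400x640 bool, what is visible of it) and "pixel" ([column, row] in pixels, amid what is visible of it).
The state is a dict: "clock": time; "joint_positions": joint angles; "joint_vel": joint speeds; "joint_efforts": joint torques, N m; "position": TCP position; "ee_rot": TCP orientation; "ft_force": force on the tool from outside, world axes, zero at the start; "ft_torque": the same for the moment, N m; "gripper_width": opening from 0.0 (shut) to 1.0 (fully open); "gripper_force": force on a finger pad.
Only numpy, scipy, OpenCV 4.12 (cv2) and the standard library are available. Lean on these libraries where they do the work, as an engineer would, in place of code of your own. Each camera call takes 0.05 s, during which the arm holds its last target. There are 200 camera calls.

TASK

Lock the blue cheese box for delivery: with one fingertip press the red spring catch bar on its lid right down and keep it down, while the other finger pushes the bolt's black handle sideways until the bolt is fully home in its keeper. Then let go, so that the catch springs up behind the bolt, and back away. Only push: do not pick anything up, and leave the cheeses, cup and jar where they are.

Things in the scene. Friction and masses are not known exactly. Their poses are not given: they have to be found in the camera images.
- box: blue insulated box with white lid, fixed to the bench, 260 (x) by 360 (y) by 140 mm high; origin at the centre of its underside, z up. The lid's top, and the blue deck with the keeper at its +y end, are 140 mm above the bench
- lock: the lock fitting screwed to the lid; origin on the lid's top, directly under the bolt's centre line, z up. The bolt lies along this frame's y axis, its rod (14 mm thick) centred 22 mm above the lid, and moves towards +y to lock. All fixed metal of the lock (guides at y = 30 and 105 mm, keeper at y = 157 mm, the catch's grey housing under the red bar) is at most 36 mm high above the lid; around the handle and behind it (towards -y) the bolt itself is at most 30 mm high
- handle (a point): middle of the top edge of the bolt's black upright handle, 75 mm above the lid; it moves with the bolt. The handle is a plate 30 mm wide (lock x), 10 mm thick (lock y, so 5 mm either side of this point) and 48 mm tall, its lower edge 27 mm above the lid. At the start it is at lock (0, -55) mm, clear space for a finger on its -y side
- catch_top (a point): centre of the top face of the red catch bar; it moves with the catch. The bar is 26 mm wide (lock x), 130 mm long (lock y, parallel to the bolt) and lies at lock x = -55 mm, y from -120 to +10 mm, so a finger can slide along it while pressing. Its top is 50 mm above the lid when up and 40 mm when fully down
- bolt (a joint): how far the bolt has been slid towards lock +y, in m: about 0 at the start (drawn back), 0.055 fully home at its stop. It slides with about 3 N of friction and stays where it is left. With the catch up it is blocked after 3 mm
- catch (a joint): how far the catch bar is pressed down, in m: 0 up, 0.010 fully down at its stop. Spring: 4 N to start it, 9 N fully down; it springs back up. Pressed at least 0.007 it is clear of the bolt. If it is let go part-way along the slide it stays trapped under the bolt's lug at 0.005; only when the bolt is past 0.051 does it spring all the way up, behind the lug
- cheese_small: small orange cheese, 60 mm across, 34 mm high, loose on the lid beyond the bolt; a bystander; origin at the centre of its underside
- cup: steel tasting cup, 44 mm across the rim, 45 mm high, loose on the lid near the robot; a bystander; origin at the centre of its underside
- cheese_yellow: yellow cheese wheel, 120 mm across, 50 mm high, loose on the bench; a bystander; origin at the centre of its underside
- cheese_cream: cream cheese wheel, 110 mm across, 45 mm high, loose on the bench; a bystander; origin at the centre of its underside
- cheese_brown: brown cheese wheel, 100 mm across, 55 mm high, loose on the bench; a bystander; origin at the centre of its underside
- jar: amber jar, 64 mm across, 90 mm high, loose on the bench; a bystander; origin at the centre of its underside

How it is judged (in metres and radians):
On the way, in this order (a step that is already met when the one before it is completed fails the run):
1. the catch bar is pressed down (7 mm or more) before the bolt is slid (value of joint catch above 0.007 m and value of joint bolt below 0.006 m), for 0.1 s.
2. the bolt is half way with the catch still held down (value of joint catch above 0.007 m and value of joint bolt above 0.025 m).
3. the bolt is home and the catch has sprung up behind it (value of joint catch below 0.003 m and value of joint bolt above 0.0495 m), for 0.2 s.
At the end, for the whole second after the job is handed in: the bolt is fully home (at least 49.5 of its 55 mm), the catch bar is up again (within 3 mm), both at rest, and every loose thing stands within 20 mm of where it began (all of step 3 and value of joint catch above -0.003 m and velocity of joint bolt between -0.01 and 0.01 m/s and velocity of joint catch between -0.01 and 0.01 m/s and distance of each of cheese_small, cup, cheese_yellow, cheese_cream, cheese_brown, jar from where it was at the start of the episode below 0.02 m); the robot touches nothing.
It fails at once if the bolt is part-way (10 to 45 mm) with the catch not held down (less than 6.5 mm) (value of joint bolt between 0.01 and 0.045 m and value of joint catch below 0.0065 m).
It fails at once if a bystander (cheese, cup, jar) is displaced by over 20 mm or picked up (distance of any of cheese_small, cup, cheese_yellow, cheese_cream, cheese_brown, jar from where it was at the start of the episode above 0.02 m).
It also fails if it takes over 38 s, if anything falls off the work surface, if the arm or the gripper's body presses on something with over 40 N, if the wrist force passes 120 N, or if a joint passes its speed limit or range.

## Working session

There is one attempt and no reset: what is moved stays moved. The work goes in short steps, Python scripts to look and compute and a tool call to move; the robot and the scene stay as the last step left them, time stands still between calls to the robot, and variables do not carry over. Pictures are saved under pics/ and viewed, at most 10 in all, crops included, and the job is handed in when it is done.

Besides the shell and the picture viewer there is one more tool, called after "Emit:" as name(argument=value, ...) on one line, values as JSON. play_rows: Moves the arm, as the interface text tells. Its arguments: {"type":"object","properties":{"steps":{"type":"array"},"squeeze":{"type":"number"}},"required":["steps"]}

```bash
mkdir -p pics
cat > h.py <<'E'
from rig import *
import numpy as np, cv2
def snap(n,f): 
    g=grab_frame(n); cv2.imwrite('pics/'+f,g['image']); return g
def pose():
    s=observe(); T=np.eye(4); T[:3,:3]=np.array(s['ee_rot']); T[:3,3]=s['position']; return T
def camT(n,g,tool=None): return np.array(g['T']) if 'T' in g else tool@np.array(g['hand_eye'])
def ray(g,T,px):
    d=np.linalg.inv(np.array(g['K']))@[px[0],px[1],1]; return T[:3,3],T[:3,:3]@d
def atz(g,T,px,z):
    o,d=ray(g,T,px); return o+d*(z-o[2])/d[2]
def proj(g,T,p):
    q=np.linalg.inv(T)@np.r_[p,1]; q=np.array(g['K'])@q[:3]; return q[:2]/q[2]
E
python3 - <<'E'
from h import *
s=observe(); print(s)
P=pose()
for n in ['scene','side','wrist']:
    g=snap(n,n+'0.png'); T=camT(n,g,P); print(n,np.round(T,3).tolist(),np.array(g['K']).tolist())
    for l in ['box','lock','handle','catch_top','cup','cheese_small']:
        for r in recognise(n,l)[:2]: print(l,round(r['p'],2),np.round(r['pixel'],1))
E
```

```text
{'clock': 0.0, 'joint_positions': array([ 6.65960229e+01,  5.26203658e+00,  7.05801758e+01,  1.67667589e-04,
        1.04265620e+02, -3.24947383e+00]), 'joint_vel': array([ 0.00865057, -0.01795735, -0.06857669, -0.00420212,  0.01204401,
       -0.08853518]), 'joint_efforts': array([ 1.17970998e-03, -4.46450508e+01, -4.06451011e+01,  7.00829295e-02,
        2.91383750e-02, -1.36934705e-04]), 'position': array([0.20676376, 0.56330978, 0.40353454]), 'ee_rot': array([[-9.38767124e-01,  3.44551483e-01, -7.50167758e-04],
       [ 3.44552283e-01,  9.38765543e-01, -1.72606527e-03],
       [ 1.09513295e-04, -1.87884534e-03, -9.99998229e-01]]), 'ft_force': array([-0.09144704, -1.02891981,  0.35297807]), 'ft_torque': array([ 0.02215017,  0.00992986, -0.00015908]), 'gripper_force': 0.0, 'gripper_width': 0.9989776049275862}
scene [[-0.674, 0.507, -0.537, 1.181], [0.738, 0.483, -0.471, 0.523], [0.02, -0.714, -0.7, 0.943], [0.0, 0.0, 0.0, 1.0]] [[447.97070527185537, 0.0, 318.4230708178805], [0.0, 447.97070527185537, 207.88238992268043], [0.0, 0.0, 1.0]]
box 0.83 [328.  244.3]
box 0.66 [217.7 171.6]
[... 176 characters left out ...]
4 158.4]
side [[0.705, -0.49, 0.513, 0.095], [-0.709, -0.497, 0.5, -0.433], [0.01, -0.716, -0.698, 0.787], [0.0, 0.0, 0.0, 1.0]] [[361.48410825860304, 0.0, 318.0948278132103], [0.0, 361.48410825860304, 206.0810415262231], [0.0, 0.0, 1.0]]
box 0.66 [205.7 189.4]
box 0.64 [321.5 248.6]
lock 0.6 [316.2 220.7]
handle 0.73 [331.6 209.8]
catch_top 0.76 [332.3 222.3]
catch_top 0.57 [315.3 218.1]
cup 0.94 [256.4 215.6]
cup 0.2 [471.5 333.6]
cheese_small 0.62 [338.2 189.2]
wrist [[0.345, 0.901, 0.263, 0.134], [0.939, -0.331, -0.098, 0.589], [-0.001, 0.281, -0.96, 0.385], [0.0, 0.0, 0.0, 1.0]] [[346.9291847624158, 0.0, 316.21722267654195], [0.0, 346.9291847624158, 200.85024659319592], [0.0, 0.0, 1.0]]
```

Run:
```python
import cv2
for n in ['scene','side']:
    i=cv2.imread(f'pics/{n}0.png')[110:310,170:470]
    cv2.imwrite(f'pics/{n}0c.png',cv2.resize(i,None,fx=2.66,fy=2.66,interpolation=cv2.INTER_CUBIC))
```

```text
(no output)
```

View pics/scene0c.png

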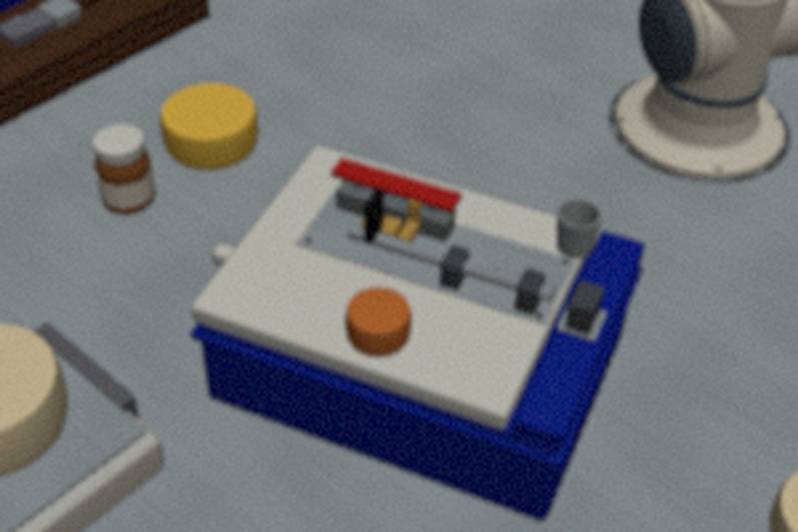

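View pics/side0c.png

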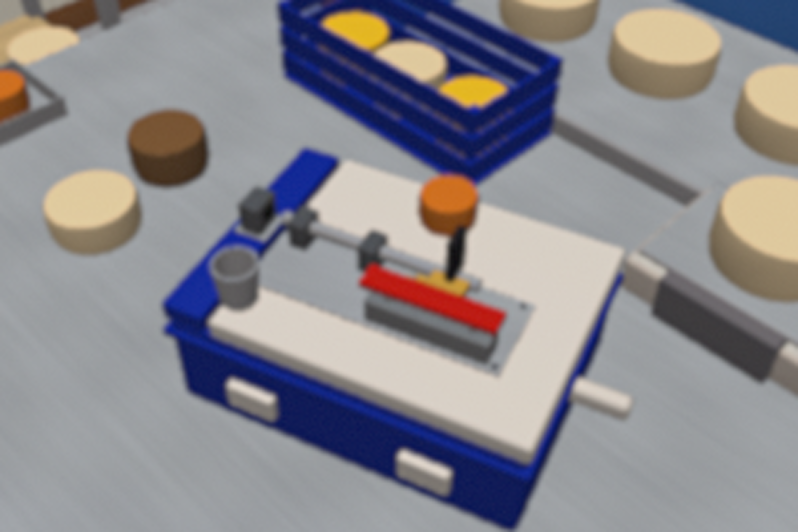

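The scene crop shows the red bar at about (335–460, 160–205), the black handle at (374, 215) and the keeper at (585, 305). In the side crop the bar runs from (362, 275) to (503, 322), the handle is at (457, 253), and the cup is near the keeper end. Next I'll fit the lock pose.

```bash
cat > fit.py <<'E'
from h import *
from scipy.optimize import least_squares
def red(im):
    h=cv2.cvtColor(im,cv2.COLOR_BGR2HSV); m=((h[...,0]<6)|(h[...,0]>174))&(h[...,1]>180)&(h[...,2]>90)
    n,l,st,c=cv2.connectedComponentsWithStats(m.astype(np.uint8)); k=1+np.argmax(st[1:,4]); return l==k
E
python3 - <<'E'
from fit import *
res={}
G={}
for n in ['scene','side']:
    g=grab_frame(n); T=np.array(g['T']); G[n]=(g,T)
    m=red(g['image']); ys,xs=np.nonzero(m); print(n,m.sum(),xs.min(),xs.max(),ys.min(),ys.max())
    P=np.array([atz(g,T,(x,y),.19)[:2] for x,y in zip(xs,ys)],np.float32)*1000
    r=cv2.minAreaRect(P); print(r, cv2.boxPoints(r).round(1).tolist())
    for l in ['handle','cup','cheese_small']:
        for r in cut_out(n,l)[:1]:
            mm=r['mask']; yy,xx=np.nonzero(mm); t=(xx[yy<=yy.min()+1].mean(),yy.min())
            print(l,r['p'],r['pixel'],'top',t,'bbox',xx.min(),xx.max(),yy.min(),yy.max(), 'at.215',atz(g,T,t,.215).round(4), 'c at.162',atz(g,T,r['pixel'],.16).round(3))
# fit: model silhouette of bar (top 26x130, thickness t) + guides/keeper picks
px={'scene':(lambda u,v:(170+u/2.66,110+v/2.66)),'side':(lambda u,v:(170+u/2.66,110+v/2.66))}
# picks of keeper tops centre (crop px) and handle-top
for name,z,a,b in [('keeper top',.176,(587,293),(255,197)),('guide30 top',.176,(456,253),(374,239)),('guide105 top',.176,(532,276),(302,214)),('handle',.215,(376,193),(459,232))]:
    for n,p in (('scene',a),('side',b)): print(name,n,atz(*G[n],px[n](*p),z).round(4))
E
```

```text
scene 259 296 341 171 188
((526.0548706054688, -55.5123405456543), (21.945598602294922, 122.17595672607422), 19.033721923828125) [[495.79998779296875, -1.2999999523162842], [535.5999755859375, -116.80000305175781], [556.4000244140625, -109.69999694824219], [516.5, 5.800000190734863]]
handle 0.89 [317.8, 199.8] top (np.float64(312.0), np.int64(181)) bbox 301 377 181 221 at.215 [ 0.5634 -0.0428  0.215 ] c at.162 [ 0.56  -0.025  0.16 ]
cheese_small 0.57 [314.2, 226.9] top (np.float64(311.5), np.int64(218)) bbox 300 324 218 243 at.215 [0.6576 0.0435 0.215 ] c at.162 [0.635 0.032 0.16 ]
side 414 306 358 209 234
((518.90771484375, -61.056068420410156), (25.76779556274414, 127.72677612304688), 16.95444107055664) [[488.0, -3.700000047683716], [525.2000122070312, -125.9000015258789], [549.9000244140625, -118.4000015258789], [512.5999755859375, 3.799999952316284]]
handle 0.72 [333.2, 211.4] top (np.float64(277.5), np.int64(191)) bbox 277 350 191 220 at.215 [0.4833 0.0805 0.215 ] c at.162 [ 0.569 -0.023  0.16 ]
cup 0.93 [257.6, 215.6] top (np.float64(259.0), np.int64(203)) bbox 249 267 203 226 at.215 [0.4265 0.0788 0.215 ] c at.162 [0.428 0.096 0.16 ]
cheese_small 0.88 [336.7, 188.1] top (np.float64(338.7857142857143), np.int64(176)) bbox 328 349 176 199 at.215 [0.6279 0.0164 0.215 ] c at.162 [0.639 0.03  0.16 ]
keeper top scene [0.5045 0.1599 0.176 ]
keeper top side [0.5059 0.1569 0.176 ]
guide30 top scene [0.5464 0.041  0.176 ]
guide30 top side [0.5466 0.0335 0.176 ]
guide105 top scene [0.5216 0.1107 0.176 ]
guide105 top side [0.522  0.1064 0.176 ]
handle scene [ 0.5688 -0.04    0.215 ]
handle side [ 0.577  -0.0421  0.215 ]
```

Both views agree: the lock origin is about (0.5556, 0.0093), with yaw about 18.5°. I'll move above the start position with the fingers spread along lock x.

Emit:
play_rows(steps=[{"tx": 0,"ty": 0,"tz": -40,"turn": 0,"claw": 0.53},{"tx": -45,"ty": -40,"tz": -40,"turn": 0.07,"claw": 0.53},{"tx": -91,"ty": -80,"tz": -40,"turn": 0.15,"claw": 0.53},{"tx": -137,"ty": -120,"tz": -40,"turn": 0.22,"claw": 0.53},{"tx": -182,"ty": -160,"tz": -40,"turn": 0.3,"claw": 0.53},{"tx": -228,"ty": -200,"tz": -40,"turn": 0.37,"claw": 0.53},{"tx": -274,"ty": -240,"tz": -40,"turn": 0.45,"claw": 0.53},{"tx": -320,"ty": -281,"tz": -40,"turn": 0.52,"claw": 0.53},{"tx": -365,"ty": -321,"tz": -40,"turn": 0.6,"claw": 0.53},{"tx": -411,"ty": -361,"tz": -40,"turn": 0.67,"claw": 0.53},{"tx": -456,"ty": -401,"tz": -40,"turn": 0.75,"claw": 0.53},{"tx": -502,"ty": -441,"tz": -40,"turn": 0.82,"claw": 0.53},{"tx": -548,"ty": -481,"tz": -40,"turn": 0.896,"claw": 0.53},{"tx": -548,"ty": -481,"tz": -40,"turn": 0.896,"claw": 0.53},{"tx": -548,"ty": -481,"tz": -40,"turn": 0.896,"claw": 0.53},{"tx": -548,"ty": -481,"tz": -40,"turn": 0.896,"claw": 0.53},{"tx": -548,"ty": -481,"tz": -40,"turn": 0.896,"claw": 0.53}])

```text
clock: 3.58
position: [0.555, -0.0759, 0.4454]
ee_rot: [[-0.319, 0.948, 0.001], [0.948, 0.319, -0.0], [-0.001, 0.001, -1.0]]
ft_force: [0.4, 0.4, 0.3]
gripper_width: 0.474
gripper_force: 0.0
```

Run:
```python
from fit import *
P=pose(); g=snap('wrist','w1.png'); T=camT('wrist',g,P); s=observe()
print(s['clock'],P.round(4).tolist(),s['gripper_width'],s['ft_force'])
m=red(g['image']); ys,xs=np.nonzero(m)
Q=np.array([atz(g,T,(x,y),.19)[:2] for x,y in zip(xs,ys)],np.float32)*1000
print(m.sum(),xs.min(),xs.max(),ys.min(),ys.max(),cv2.minAreaRect(Q))
for l in ['handle','catch_top']:
    for r in recognise('wrist',l)[:2]: print(l,r, atz(g,T,r['pixel'],.2))
im=g['image'].copy()
o=np.array([.5556,.0093]);a=np.radians(18.5);X=np.array([np.cos(a),np.sin(a)]);Y=np.array([-np.sin(a),np.cos(a)])
def L(x,y,z): return np.r_[o+x*X+y*Y,.14+z]
for p in [(-.068,-.12,.05),(-.042,-.12,.05),(-.068,.01,.05),(-.042,.01,.05),(-.015,-.06,.075),(.015,-.06,.075),(.015,-.05,.075),(0,.03,.036),(0,.105,.036),(0,.157,.036)]:
    cv2.circle(im,tuple(int(v) for v in proj(g,T,L(*p)).round()),2,(0,255,0),-1)
cv2.imwrite('pics/w1o.png',im)
```

```text
3.625 [[-0.3193, 0.9477, 0.0012, 0.555], [0.9477, 0.3193, -0.0002, -0.0759], [-0.0005, 0.0011, -1.0, 0.4454], [0.0, 0.0, 0.0, 1.0]] 0.4716777998070497 [0.64542899 0.01581624 0.05204405]
6306 254 295 78 259 ((520.4063110351562, -60.32587432861328), (25.15464973449707, 127.99213409423828), 18.715652465820312)
handle {'pixel': [349.9, 152.2], 'p': 0.62} [ 0.5621116  -0.02779486  0.2       ]
catch_top {'pixel': [275.7, 151.7], 'p': 0.84} [ 0.51594243 -0.04298306  0.2       ]
```

View pics/w1o.png

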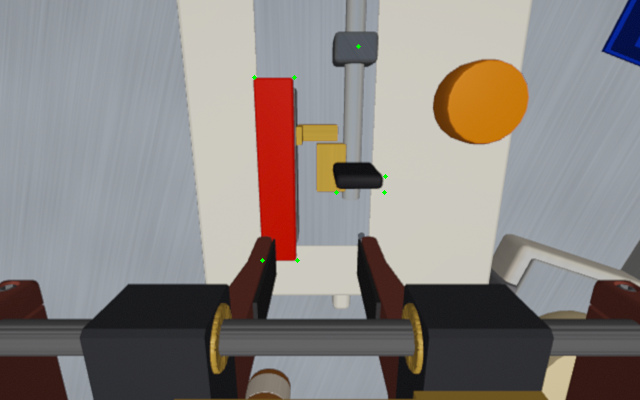

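The green model overlay sits on the bar corners at (254–297, 78–260) and near the handle top at (336–385, 177–192), so the fit is good. Each fingertip lines up with its target. I'll descend.

Emit:
play_rows(steps=[{"tx": 0,"ty": 0,"tz": 25,"turn": 0,"claw": 0.53},{"tx": 0,"ty": 0,"tz": 50,"turn": 0,"claw": 0.53},{"tx": 0,"ty": 0,"tz": 66,"turn": 0,"claw": 0.53},{"tx": 0,"ty": 0,"tz": 70,"turn": 0,"claw": 0.53},{"tx": 0,"ty": 0,"tz": 74,"turn": 0,"claw": 0.53},{"tx": 0,"ty": 0,"tz": 77,"turn": 0,"claw": 0.53},{"tx": 0,"ty": 0,"tz": 77,"turn": 0,"claw": 0.53},{"tx": 0,"ty": 0,"tz": 77,"turn": 0,"claw": 0.53}])

```text
clock: 4.72
position: [0.5554, -0.0771, 0.3689]
ee_rot: [[-0.317, 0.948, 0.002], [0.948, 0.317, -0.0], [-0.001, 0.001, -1.0]]
ft_force: [-2.4, -0.3, 4.9]
gripper_width: 0.47
gripper_force: 2.5
```

Emit:
play_rows(steps=[{"tx": 0,"ty": 0,"tz": 2,"turn": 0,"claw": 0.53},{"tx": 0,"ty": 0,"tz": 4,"turn": 0,"claw": 0.53},{"tx": 0,"ty": 0,"tz": 6,"turn": 0,"claw": 0.53},{"tx": 0,"ty": 0,"tz": 7.5,"turn": 0,"claw": 0.53},{"tx": 0,"ty": 0,"tz": 7.5,"turn": 0,"claw": 0.53},{"tx": 0,"ty": 0,"tz": 7.5,"turn": 0,"claw": 0.53}])

```text
clock: 5.48
position: [0.5553, -0.0771, 0.3623]
ee_rot: [[-0.317, 0.948, 0.002], [0.948, 0.317, -0.001], [-0.001, 0.002, -1.0]]
ft_force: [-2.4, 1.4, 7.3]
gripper_width: 0.471
gripper_force: 4.2
```

Emit:
play_rows(steps=[{"tx": 0,"ty": 0,"tz": 1,"turn": 0,"claw": 0.53},{"tx": 0,"ty": 0,"tz": 2,"turn": 0,"claw": 0.53},{"tx": 0,"ty": 0,"tz": 2.5,"turn": 0,"claw": 0.53},{"tx": 0,"ty": 0,"tz": 2.5,"turn": 0,"claw": 0.53}])

```text
clock: 5.98
position: [0.5551, -0.0771, 0.3618]
ee_rot: [[-0.317, 0.948, 0.004], [0.948, 0.317, -0.001], [-0.002, 0.004, -1.0]]
ft_force: [-5.5, 1.3, 15.5]
gripper_width: 0.471
gripper_force: 7.8
```

Run:
```python
from h import *
import time
F=[]
for i in range(3): 
    g=grab_frame('side'); s=observe(); F.append(np.r_[s['ft_force'],s['position']])
print(np.round(F,4))
cv2.imwrite('pics/side1.png',cv2.resize(g['image'][150:290,250:430],None,fx=4,fy=4,interpolation=cv2.INTER_CUBIC))
```

```text
[[-5.2444  1.3501 15.6349  0.5551 -0.0771  0.3618]
 [-4.8002  1.035  15.6816  0.5551 -0.0771  0.3618]
 [-5.0934  0.9774 15.2045  0.5551 -0.0771  0.3619]]
```

View pics/side1.png

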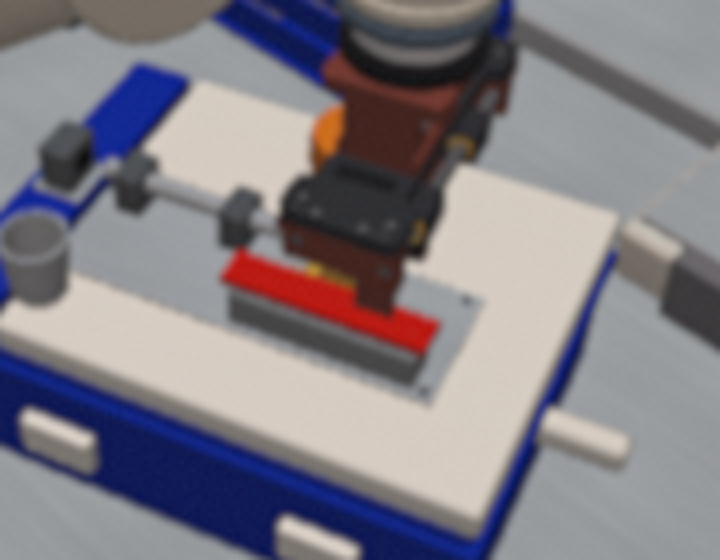

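The finger is on the bar at (375, 295) and the bar is at its stop: z no longer changes and the force has jumped to 15 N. Now I'll slide along +y.

Emit:
play_rows(steps=[{"tx": 4,"ty": 0,"tz": 0,"turn": 0,"claw": 0.53},{"tx": 8,"ty": 0,"tz": 0,"turn": 0,"claw": 0.53},{"tx": 12,"ty": 0,"tz": 0,"turn": 0,"claw": 0.53},{"tx": 15,"ty": 0,"tz": 0,"turn": 0,"claw": 0.53},{"tx": 15,"ty": 0,"tz": 0,"turn": 0,"claw": 0.53}])

```text
clock: 6.75
position: [0.5514, -0.0646, 0.3622]
ee_rot: [[-0.316, 0.949, 0.01], [0.949, 0.316, -0.006], [-0.009, 0.008, -1.0]]
ft_force: [2.4, -9.0, 13.3]
gripper_width: 0.471
gripper_force: 6.3
```

Emit:
play_rows(steps=[{"tx": 3,"ty": 0,"tz": 0.7,"turn": 0,"claw": 0.53},{"tx": 7,"ty": 0,"tz": 0.7,"turn": 0,"claw": 0.53},{"tx": 11,"ty": 0,"tz": 0.7,"turn": 0,"claw": 0.53},{"tx": 15,"ty": 0,"tz": 0.7,"turn": 0,"claw": 0.53},{"tx": 19,"ty": 0,"tz": 0.7,"turn": 0,"claw": 0.53},{"tx": 22,"ty": 0,"tz": 0.7,"turn": 0,"claw": 0.53},{"tx": 22,"ty": 0,"tz": 0.7,"turn": 0,"claw": 0.53}])

```text
clock: 7.62
position: [0.5446, -0.0447, 0.3622]
ee_rot: [[-0.314, 0.949, 0.012], [0.949, 0.314, -0.009], [-0.012, 0.009, -1.0]]
ft_force: [3.7, -13.2, 14.7]
gripper_width: 0.47
gripper_force: 9.1
```

Emit:
play_rows(steps=[{"tx": 4,"ty": 0,"tz": 0,"turn": 0,"claw": 0.53},{"tx": 8,"ty": 0,"tz": 0,"turn": 0,"claw": 0.53},{"tx": 12,"ty": 0,"tz": 0,"turn": 0,"claw": 0.53},{"tx": 16,"ty": 0,"tz": 0,"turn": 0,"claw": 0.53},{"tx": 20,"ty": 0,"tz": 0,"turn": 0,"claw": 0.53},{"tx": 24,"ty": 0,"tz": 0,"turn": 0,"claw": 0.53},{"tx": 28,"ty": 0,"tz": 0,"turn": 0,"claw": 0.53},{"tx": 28,"ty": 0,"tz": 0,"turn": 0,"claw": 0.53}])

```text
clock: 8.62
position: [0.5357, -0.0183, 0.3622]
ee_rot: [[-0.314, 0.949, 0.012], [0.949, 0.314, -0.009], [-0.012, 0.008, -1.0]]
ft_force: [3.3, -13.5, 15.2]
gripper_width: 0.471
gripper_force: 9.3
```

Emit:
play_rows(steps=[{"tx": 2,"ty": 0,"tz": 0,"turn": 0,"claw": 0.53},{"tx": 4,"ty": 0,"tz": 0,"turn": 0,"claw": 0.53},{"tx": 6,"ty": 0,"tz": 0,"turn": 0,"claw": 0.53},{"tx": 7,"ty": 0,"tz": 0,"turn": 0,"claw": 0.53},{"tx": 7,"ty": 0,"tz": 0,"turn": 0,"claw": 0.53}])

```text
clock: 9.25
position: [0.5336, -0.0124, 0.3622]
ee_rot: [[-0.313, 0.95, 0.012], [0.95, 0.313, -0.01], [-0.014, 0.009, -1.0]]
ft_force: [5.8, -18.3, 15.4]
gripper_width: 0.467
gripper_force: 11.2
```

Emit:
play_rows(steps=[{"tx": 1.5,"ty": 0,"tz": 0,"turn": 0,"claw": 0.53},{"tx": 3,"ty": 0,"tz": 0,"turn": 0,"claw": 0.53},{"tx": 3,"ty": 0,"tz": 0,"turn": 0,"claw": 0.53}])

```text
clock: 9.62
position: [0.5332, -0.0113, 0.3623]
ee_rot: [[-0.309, 0.951, 0.015], [0.951, 0.309, -0.015], [-0.018, 0.009, -1.0]]
ft_force: [8.5, -26.0, 13.9]
gripper_width: 0.467
gripper_force: 16.4
```

The force has risen to 27 N and the tip has stopped, so the bolt is home. I'll unload slightly, then lift.

Emit:
play_rows(steps=[{"tx": -3,"ty": 0,"tz": 0,"turn": 0,"claw": 0.53},{"tx": -6,"ty": 0,"tz": 0,"turn": 0,"claw": 0.53},{"tx": -8,"ty": 0,"tz": -4,"turn": 0,"claw": 0.53},{"tx": -8,"ty": 0,"tz": -10,"turn": 0,"claw": 0.53},{"tx": -8,"ty": 0,"tz": -18,"turn": 0,"claw": 0.53},{"tx": -8,"ty": 0,"tz": -30,"turn": 0,"claw": 0.53},{"tx": -10,"ty": 0,"tz": -60,"turn": 0,"claw": 0.53},{"tx": -25,"ty": 0,"tz": -100,"turn": 0,"claw": 0.53},{"tx": -75,"ty": 0,"tz": -110,"turn": 0,"claw": 0.53},{"tx": -75,"ty": 0,"tz": -110,"turn": 0,"claw": 0.53},{"tx": -75,"ty": 0,"tz": -110,"turn": 0,"claw": 0.53}])

```text
clock: 11.0
position: [0.5555, -0.0768, 0.4659]
ee_rot: [[-0.317, 0.948, -0.002], [0.948, 0.317, 0.001], [0.002, -0.002, -1.0]]
ft_force: [-0.3, 0.2, -0.1]
gripper_width: 0.473
gripper_force: 0.0
```

Run:
```python
from fit import *
P=pose(); g=grab_frame('wrist'); T=camT('wrist',g,P); s=observe()
print(s['clock'],P[:3,3],s['ft_force'])
im=g['image'].copy()
o=np.array([.5556,.0093]);a=np.radians(18.5);X=np.array([np.cos(a),np.sin(a)]);Y=np.array([-np.sin(a),np.cos(a)])
def L(x,y,z): return np.r_[o+x*X+y*Y,.14+z]
m=red(im); ys,xs=np.nonzero(m)
for z in (.19,.18):
  Q=np.array([atz(g,T,(x,y),z)[:2] for x,y in zip(xs,ys)],np.float32)*1000; print(z,cv2.minAreaRect(Q))
for p in [(-.015,-.005,.075),(.015,-.005,.075),(-.068,-.12,.05),(-.042,-.12,.05),(-.068,.01,.05),(-.042,.01,.05)]:
    cv2.circle(im,tuple(int(v) for v in proj(g,T,L(*p)).round()),2,(0,255,0),-1)
h=grab_frame('side')['image'][150:290,250:430]
h=cv2.resize(h,(514,400),interpolation=cv2.INTER_CUBIC)
cv2.imwrite('pics/end.png',np.hstack([im[:,160:440],h]))
```

```text
11.05 [ 0.55546536 -0.07681537  0.46592332] [0.1362897  0.04747196 0.69088615]
0.19 ((520.3383178710938, -60.076263427734375), (25.075645446777344, 127.80552673339844), 18.691612243652344)
0.18 ((519.9334106445312, -62.240936279296875), (26.04812240600586, 132.76229858398438), 18.691551208496094)
```

View pics/end.png

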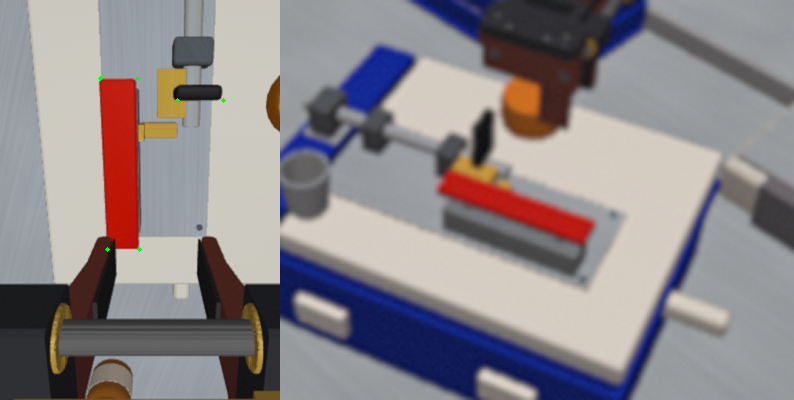

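The handle back edge is at row 100, where the model puts it for a bolt that is home. The catch tab at (155, 131) is behind the lug, and the bar is up: its corners match at the 50 mm height. The cheese and cup haven't moved, and the gripper is clear. I'll hand it in.

```bash
python3 -c "
from rig import *
print(close_job())"
```

```text
the job is handed in; nothing more can be done
None
```

The box is locked and the job handed in at about 11 s: in the last images the bolt is fully home, the catch is up behind it, nothing else has visibly moved and the gripper is clear; the hand-in returned no verdict.

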